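# Get the bearing out from behind the standing parts

### The job

The ball bearing at the back of the aluminium tray is hemmed in by a bolt, a sleeve and a jar: stand all three aside upright on the black rubber mat, and leave the bearing where it is until that is done. Then set the bearing down gently, flat in the middle of the steel dish, and only after that put the bolt, the sleeve and the jar back upright, each where it had stood in the tray. Do not knock any of them over, and leave the carton, the can and the wrench alone.

Things in the scene. Friction and masses are not known exactly. Their poses are not given: they have to be found in the camera images.
- bearing: The ball bearing, a low steel ring with a dark seal: outer diameter 52 mm, height 22 mm, bore 20 mm, 0.2 kg. It lies flat near the tray's tall wall, too close to it for a finger between; with the three tall things gone, there is finger room on its +-y sides (tray axes). Origin: centre of its underside, z up.
- bolt: Dark steel hex bolt standing on its head, thread up: 100 mm tall, head 15 mm high and 42 mm across corners, round shank 24 mm in diameter above it, about 0.4 kg. Origin: centre of its underside, z up.
- sleeve: Plain copper-coloured tube standing on end: 88 mm tall, outer diameter 38 mm, bore 26 mm, about 0.3 kg. Origin: centre of its underside, z up.
- jar: Round dark grey plastic jar with a white screw cap: 92 mm tall, 44 mm in diameter, about 0.15 kg. Origin: centre of its underside, z up.
- tray: Fixed aluminium tray, 160 (x) by 180 mm (y). Along its +x edge, far from the robot, a wall 40 mm high, 4 mm thick; the other edges have 8 mm rims. The bearing lies about 40 mm from the centre towards the wall; two tall things stand about 55 mm to either side (+-y), the third about 64 mm before it (-x), shuffled each time. Origin: centre of its underside; the floor is 4 mm above it.
- mat: Fixed black rubber mat, the side area, empty at the start: 250 mm (its x) by 150 mm (its y), 4 mm thick, to the left or right of the tray. Origin: centre of its underside; its top is 4 mm above it.
- dish: Fixed round steel dish, empty at the start, on the other side of the tray from the mat: flat floor 4 mm thick and about 106 mm in diameter, rim 14 mm high and 124 mm in outer diameter. Origin: centre of its underside.
- carton: Bystander: closed cardboard carton 80 x 110 x 65 mm, beyond the tray. Origin: centre of its underside.
- can: Bystander: steel tin can with a blue band, 66 mm in diameter, 85 mm tall, beyond the tray. Origin: centre of its underside.
- wrench: Bystander: steel wrench 140 mm long, lying across the bench just beyond the tray. Origin on its underside; its x axis runs along it.
There are look-alikes about, which are no part of the job. Leave any purple, red or yellow look-alike of the jar alone.

How it is judged:
By the outcome, as a careful person would: the job done as asked, in the order asked, and still so for the second after the job is handed in, with the robot touching nothing.
It also fails if it takes over 134 s, if anything falls off the work surface, if the arm or the gripper's body presses on something with over 40 N, if the wrist force passes 120 N, or if a joint passes its speed limit or range.

### The arm

A 7-joint arm with a two-finger parallel gripper is mounted at the origin on the work surface. World frame = base frame: x ahead of the robot, y to its left, z up, the work surface at z = 0. Lengths are in m, angles in rad, forces in N, time in s.
With the tool pointing down it reaches from about 0.4 to 0.85 m from the base axis. Payload 10.4 kg.
Tool frame: the origin (TCP) lies at the very end of the fingers, on their centre line; the grasp point (between the pads) lies 19 mm behind it; z points along the fingers, y is the line along which they close (so a half turn about z gives the same grasp; the last joint's range is limited). The gripper opens to 85 mm and grips with 20 to 120 N. Pads are 22 mm wide; open, the fingers measure 114 mm over their backs; the gripper's body (76 mm by 85 mm) begins 54 mm behind the grasp point. The pads swing forward as they close: fully open they stand 13 mm farther back than shut.
Start: joints at [1.123, 0.332, -0.065, 1.46, 0.022, 1.35, -0.088], TCP at [0.258, -0.569, 0.231] pointing down, gripper open.
Joint ranges: [-2.6, 2.6], [-0.5, 2.12], [-1.47, 1.34], [0.16, 2.42], [-1.27, 4.41], [0.06, 2.06], [-2.6, 2.6]. Speed limits (rad/s): [2.22, 2.22, 2.79, 2.79, 3.14, 3.14, 3.14].

### API

Orientations are given as a unit quaternion [x, y, z, w].
In Python, from workcell import manip gives the robot as it stands.
- The arm moves only by the shell command python3 -m jog 'ROWS' [FORCE]. ROWS is rows parted by semicolons, their numbers by spaces, 1 to 20 of them, each of 7 numbers: a rotation vector rx, ry, rz in rad, then dx, dy, dz in m, then the opening from 0.0 (shut) to 1.0 (fully open); each row is the pose to reach, as a shift and turn from the pose commanded when the command began, along the tool's axes at that moment; what a row does not reach only later rows make up. A row lasts 1/8 s, in which the tool goes at most 0.0625 m and 0.188 rad, less where a joint would pass 70% of its speed; a pose out of reach is approached as far as the arm can. The fingers move at their own pace and stop on an object; FORCE is the grip in N (left out, the last holds). Time passes only in rows, so rows that do not move let the fingers close. It prints the time, the measured TCP pose, the force, the opening and the grip force at its end.
- manip.get_obs(): the state, without advancing time (a new reading comes with each control period).
- manip.camera(name): name is "scene" or "top" or "wrist"; returns the picture (480x640x3 uint8, blue, green, red); there is no depth.
- manip.calibration(name): a dict with "fx", "fy", "cx", "cy" (pixels), "k1" (the pictures are not rectified: a ray, as slopes to the right and down, at radius r is drawn at 1 + k1 r^2 times it, then the intrinsics apply), "world_from_camera" (4x4, takes a point from camera to world coordinates); the wrist camera has in their place "tool_from_camera" (4x4, takes a point from camera to tool coordinates, whose origin is the TCP and whose axes are the flange's). Camera axes: x right, y up, looking along -z (the intrinsics and any distortion apply to the point x, -y, -z); pixel columns grow to the right and rows downward; lengths in m; the calibration is good to about 2 mm. A picture is of the moment at which its call begins: read the wrist's pose just before it. calibration takes no time and is no camera call.
- manip.hand_in(): hands the job in; it is judged then, once.
Trained networks look in the newest picture that a camera, given by its name, has taken for a name from the list of things; names that differ only in an ending like _2 or _b are one class to them, and where a whole thing is asked for, a point or a joint stands for the part that bears it (a point fixed in the world has none). Each returns a list of dicts, best first, with "confidence" (0 to 1); they miss things now and then, are a little off and sometimes report something else, mostly with a low value. They report only what shows in the picture. A call takes as long as a camera call. They do not tell look-alikes from the thing itself.
- manip.outline_of(camera, thing): "mask" (480x640 bool, what is visible of it) and "bbox" ([left, top, right, bottom] in pixels, round what is visible of it).
The state is a dict: "clock": time; "joint_pos": joint angles; "joint_velocities": joint speeds; "tau": joint torques, N m; "position": TCP position; "ee_rot": TCP orientation; "ft_force": force on the tool from outside, world axes, zero at the start; "torque": the same for the moment, N m; "grip_width": opening from 0.0 (shut) to 1.0 (fully open); "grasp_force": force on a finger pad.
Only numpy, scipy, OpenCV 4.12 (cv2) and the standard library are available. Lean on these libraries where they do the work, as an engineer would, in place of code of your own. Each camera call takes 0.05 s, during which the arm holds its last target. There are 200 camera calls.

## Working session

There is one attempt and no reset: what is moved stays moved. The work goes in short steps, Python scripts to look and compute and a shell command to move; the robot and the scene stay as the last step left them, time stands still between calls to the robot, and variables do not carry over. Pictures are saved under pics/ and viewed, at most 14 in all, crops included, and the job is handed in when it is done.

```bash
mkdir -p pics; ls
python3 - <<'E'
from workcell import manip
import cv2
for n in("top","scene"):
    cv2.imwrite(f"pics/{n}0.png",manip.camera(n)); c=manip.calibration(n); print(n,c)
o=manip.get_obs(); print(o)
print(manip.calibration("wrist"))
E
```

```text
pics
top {'fx': 506.1563762509504, 'fy': 506.1563762509504, 'cx': 324.0701779122655, 'cy': 237.18913628797674, 'k1': -0.1149299713653304, 'world_from_camera': array([[-4.66218856e-03,  9.98747526e-01, -4.98160942e-02,
         5.50451830e-01],
       [-9.99988695e-01, -4.70297311e-03, -7.01518321e-04,
        -7.79217225e-03],
       [-9.34923439e-04,  4.98122604e-02,  9.98758161e-01,
         8.81937611e-01],
       [ 0.00000000e+00,  0.00000000e+00,  0.00000000e+00,
         1.00000000e+00]])}
scene {'fx': 439.13321528522255, 'fy': 439.13321528522255, 'cx': 319.59337037541604, 'cy': 233.4340660799306, 'k1': 0.001433694954143026, 'world_from_camera': array([[-0.09738496, -0.76004367,  0.64253389,  1.0350051 ],
       [ 0.99517834, -0.08193689,  0.05391122,  0.02474819],
       [ 0.01167234,  0.64468595,  0.76435841,  0.55167499],
       [ 0.        ,  0.        ,  0.        ,  1.        ]])}
{'clock': 0.1, 'joint_pos': array([ 1.123403  ,  0.33281758, -0.0647331 ,  1.46085066,  0.02159209,
        1.34990066, -0.08846212]), 'joint_velocities': array([ 0.00181328, -0.00049365,  0.000
[... 321 characters left out ...]
-1.54043457e-04, -6.21731843e-04]), 'ft_force': array([-0.2020667 ,  0.57720166, -0.05952165]), 'torque': array([-0.04108767, -0.01325984, -0.05905247]), 'grasp_force': 0.0, 'grip_width': 1.0036534854558936}
{'fx': 378.2604208426106, 'fy': 378.2604208426106, 'cx': 319.26091012913605, 'cy': 238.17156810253107, 'k1': 0.012976779040578165, 'tool_from_camera': array([[-1.94475632e-04,  9.55114467e-01,  2.96236926e-01,
         7.56682835e-02],
       [ 9.99999478e-01,  4.82791085e-04, -9.00107971e-04,
        -1.28412881e-03],
       [-1.00272669e-03,  2.96236597e-01, -9.55114063e-01,
        -1.42573772e-01],
       [ 0.00000000e+00,  0.00000000e+00,  0.00000000e+00,
         1.00000000e+00]])}
```

View pics/top0.png

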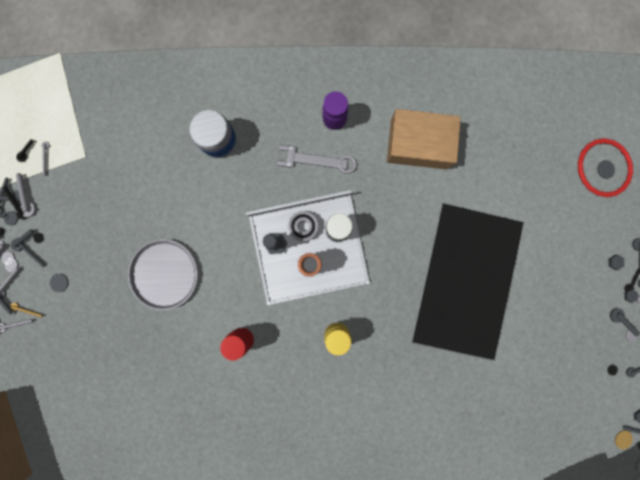

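View pics/scene0.png

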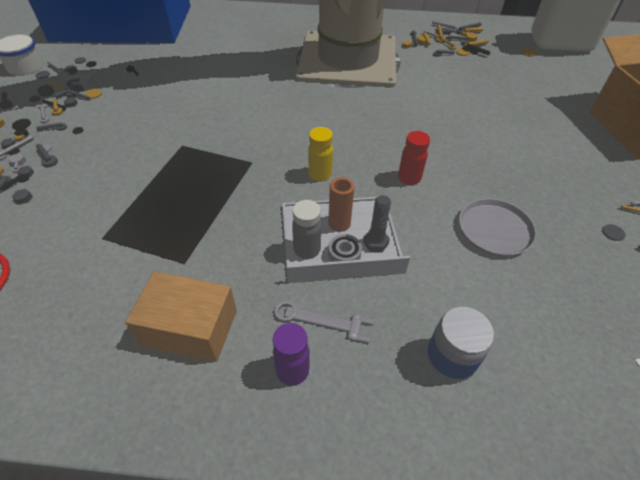

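```bash
cat > h.py <<'E'
import numpy as np, cv2
from workcell import manip
from scipy.optimize import minimize
from scipy.spatial.transform import Rotation as R
def proj(cam,P):
    c=manip.calibration(cam)
    if cam=="wrist":
        o=manip.get_obs(); T=np.eye(4); T[:3,:3]=R.from_quat(o["ee_rot"]).as_matrix(); T[:3,3]=o["position"]; M=T@c["tool_from_camera"]
    else: M=c["world_from_camera"]
    q=(np.asarray(P,float)-M[:3,3])@M[:3,:3]
    s=np.c_[q[:,0],-q[:,1]]/-q[:,2:]
    s=s*(1+c["k1"]*(s**2).sum(1,keepdims=True))
    return s*[c["fx"],c["fy"]]+[c["cx"],c["cy"]]
a=np.linspace(0,2*np.pi,40,endpoint=False)
def cyl(r,z0,z1): return np.vstack([np.c_[r*np.cos(a),r*np.sin(a),0*a+z] for z in(z0,z1)])
def box(x0,x1,y0,y1,z0,z1): return np.array([[x,y,z] for x in(x0,x1) for y in(y0,y1) for z in(z0,z1)])
M={"bolt":[cyl(.0195,0,.015),cyl(.012,.015,.1)],"sleeve":[cyl(.019,0,.088)],"jar":[cyl(.022,0,.092)],
"bearing":[cyl(.026,0,.022)],"dish":[cyl(.062,0,.014)],
"tray":[box(-.08,.08,-.09,.09,0,.008),box(.076,.08,-.09,.09,0,.04)],"mat":[box(-.125,.125,-.075,.075,0,.004)]}
def render(cam,parts,p,z):
    im=np.zeros((960,1280),np.uint8); c,s=np.cos(p[2]),np.sin(p[2])
    for v in parts:
        w=np.c_[c*v[:,0]-s*v[:,1]+p[0],s*v[:,0]+c*v[:,1]+p[1],v[:,2]+z]
        h=cv2.convexHull(((proj(cam,w)+.5)*2*16).astype(np.int32)); cv2.fillConvexPoly(im,h,255,shift=4)
    return cv2.resize(im,(640,480),interpolation=cv2.INTER_AREA)/255.
def fit(name,x0,z,cams=("top","scene"),mask=None,yaw=False,fill=False):
    ms={}
    for c in cams:
        m=None
        for d in manip.outline_of(c,name)[:8]:
            k=d["mask"].astype(np.float32)
            cen=np.argwhere(k>0).mean(0)[::-1]
            e=np.linalg.norm(cen-proj(c,[[x0[0],x0[1],z+.03]])[0])
            if e<60 and (m is None or e<m[0]): m=(e,k,d["confidence"])
        if m is None: print("no",name,c); continue
        k=m[1]
        if fill:
            h=cv2.convexHull(np.argwhere(k>0)[:,::-1].astype(np.int32)); k=cv2.fillConvexPoly(k.copy(),h,1)
        ms[c]=k
    def cost(p):
        p=np.r_[p,0][:3]; t=0
        for c,k in ms.items():
            r=render(c,M[name],p,z); t+=1-np.minimum(r,k).sum()/np.maximum(r,k).sum()
        return t/len(ms)
    n=3 if yaw else 2; st=np.array(x0[:n],float)
    S=np.vstack([st]+[st+d for d in np.diag([.02,.02,.2][:n])])
    r=minimize(cost,st,method="Nelder-Mead",options=dict(initial_simplex=S,xatol=1e-4,fatol=1e-4))
    return r.x,r.fun
def unproj(cam,uv,z):
    from scipy.optimize import fsolve
    return fsolve(lambda q:proj(cam,[[q[0],q[1],z]])[0]-uv,[.6,0])
E
python3 - <<'E'
from h import *
for n in("top","scene"): manip.camera(n)
for n,uv,z,kw in [("tray",(308,248),0,dict(yaw=True,fill=True)),("mat",(468,282),0,dict(yaw=True,fill=True)),("dish",(164,273),0,dict(fill=True)),
 ("bearing",(303,226),.004,{}),("bolt",(275,242),.1,{}),("jar",(340,228),.09,{}),("sleeve",(310,265),.09,{})]:
    x=np.r_[unproj("top",uv,z),.19 if n=="tray" else -.15]
    zb=.004 if n in("bearing","bolt","jar","sleeve") else 0
    for cams in(("top",),("top","scene")):
        p,f=fit(n,x,zb,cams,**kw); print(n,cams,x.round(4),p.round(4),round(f,3))
    if n=="tray": T=p
    elif zb: 
        c,s=np.cos(T[2]),np.sin(T[2]); d=p[:2]-T[:2]; print("  tray coords",round(c*d[0]+s*d[1],4),round(-s*d[0]+c*d[1],4))
E
```

```text
tray ('top',) [0.5757 0.0209 0.19  ] [0.5746 0.0202 0.2064] 0.021
tray ('top', 'scene') [0.5757 0.0209 0.19  ] [0.5757 0.0194 0.201 ] 0.033
mat ('top',) [ 0.5145 -0.2593 -0.15  ] [ 0.5149 -0.259  -0.2263] 0.014
mat ('top', 'scene') [ 0.5145 -0.2593 -0.15  ] [ 0.5158 -0.2598 -0.2321] 0.021
dish ('top',) [ 0.5326  0.275  -0.15  ] [0.5302 0.2762] 0.062
dish ('top', 'scene') [ 0.5326  0.275  -0.15  ] [0.5294 0.2755] 0.076
bearing ('top',) [ 0.6139  0.0294 -0.15  ] [0.6128 0.0289] 0.139
bearing ('top', 'scene') [ 0.6139  0.0294 -0.15  ] [0.6127 0.0282] 0.171
  tray coords 0.038 0.0012
no bolt topTraceback (most recent call last):
  File "<stdin>", line 8, in <module>
  File "h.py", line 47, in fit
    r=minimize(cost,st,method="Nelder-Mead",options=dict(initial_simplex=S,xatol=1e-4,fatol=1e-4))
    res = _minimize_neldermead(fun, x0, args, callback, bounds=bounds,
                               **options)
    fsim[k] = func(sim[k])
              ~~~~^^^^^^^^
    fx = function(np.copy(x), *(wrapper_args + args))
  File "h.py", line 44, in cost
    return t/len(ms)
           ~^~~~~~~~
ZeroDivisionError: division by zero
```

Run:
```python
from h import *
for n in("top","scene"): manip.camera(n)
T=[.5757,.0194,.201]
for n,uv,z in [("bolt",(275,242),.104),("jar",(340,228),.096),("sleeve",(310,265),.092)]:
    x=unproj("top",uv,z)
    for cams in(("top",),("scene",),("top","scene")):
        try: p,f=fit(n,x,.004,cams)
        except ZeroDivisionError: continue
        c,s=np.cos(T[2]),np.sin(T[2]); d=p[:2]-T[:2]
        print(n,cams,x.round(4),p.round(4),round(f,3),"tray",round(c*d[0]+s*d[1],4),round(-s*d[0]+c*d[1],4))
for k,l in[("bolt",(.04,.055)),("jar",(.04,-.055)),("sleeve",(-.024,0))]:
    print(k,"nominal",T[0]+c*l[0]-s*l[1],T[1]+s*l[0]+c*l[1])
print([(d["confidence"],d["bbox"]) for d in manip.outline_of("top","bolt")])
```

```text
bolt ('top',) [0.5822 0.0684] [0.5837 0.0761] 0.139 tray 0.0191 0.054
bolt ('scene',) [0.5822 0.0684] [0.5857 0.0762] 0.075 tray 0.0211 0.0536
bolt ('top', 'scene') [0.5822 0.0684] [0.5845 0.0763] 0.11 tray 0.0199 0.054
jar ('top',) [ 0.6039 -0.0321] [ 0.605  -0.0301] 0.09 tray 0.0188 -0.0543
jar ('scene',) [ 0.6039 -0.0321] [ 0.6076 -0.0324] 0.101 tray 0.0209 -0.0571
jar ('top', 'scene') [ 0.6039 -0.0321] [ 0.6073 -0.0312] 0.109 tray 0.0208 -0.0558
sleeve ('top',) [0.5465 0.0149] [0.5489 0.0165] 0.468 tray -0.0268 0.0025
sleeve ('scene',) [0.5465 0.0149] [0.5487 0.0155] 0.045 tray -0.0272 0.0016
sleeve ('top', 'scene') [0.5465 0.0149] [0.5482 0.0157] 0.255 tray -0.0277 0.0019
bolt nominal 0.6039139853572929 0.08127867993306309
jar nominal 0.6258754081235319 -0.026506736103071013
sleeve nominal 0.5521831819557526 0.014608416851002379
[(0.85, [265.0, 233.9, 285.0, 256.3])]
```

```bash
cat > d.py <<'E'
import sys
from h import *
o=manip.get_obs(); Rm=R.from_quat(o["ee_rot"]); x,y,z,yaw=map(float,sys.argv[1:5])
G=R.from_euler("z",yaw)*R.from_euler("x",np.pi)
d=np.array([x,y,z])-o["position"]
print("rot",(Rm.inv()*G).as_rotvec().round(4),"d",Rm.inv().apply(d).round(4),"rows",np.linalg.norm(d)/.0625, "t",o["clock"])
E
python3 d.py .5485 .0158 .2 .201
```

```text
rot [ 1.000e-04 -1.000e-04  2.238e-01] d [ 0.5062 -0.4134  0.0313] rows 10.469036883789558 t 1.6
```

```bash
python3 -m jog '0 0 .112 .253 -.207 .016 1;0 0 .224 .506 -.413 .031 1;0 0 .224 .506 -.413 .031 1;0 0 .224 .506 -.413 .031 1;0 0 .224 .506 -.413 .031 1;0 0 .224 .506 -.413 .031 1;0 0 .224 .506 -.413 .031 1;0 0 .224 .506 -.413 .031 1;0 0 .224 .506 -.413 .031 1;0 0 .224 .506 -.413 .031 1;0 0 .224 .506 -.413 .031 1;0 0 .224 .506 -.413 .031 1;0 0 .224 .506 -.413 .031 1;0 0 .224 .506 -.413 .031 1;0 0 .224 .506 -.413 .031 1;0 0 .224 .506 -.413 .031 1' 40
python3 d.py .5485 .0158 .055 .201
python3 - <<'E'
from h import *
im=manip.camera("wrist")
for n,p in dict(sleeve=(.5485,.0158,.092),bolt=(.5845,.0762,.104),jar=(.607,-.0312,.096),bearing=(.6127,.0285,.026)).items():
    u=proj("wrist",[p])[0]; print(n,u.round()); cv2.drawMarker(im,tuple(map(int,u)),(0,255,0),0,12)
cv2.imwrite("pics/w1.png",im)
E
```

```text
clock: 3.6
position: [0.5484, 0.0149, 0.2004]
ee_rot: [0.995, 0.1, 0.0, 0.0]
ft_force: [-0.8, -0.3, 0.1]
grip_width: 1.002
grasp_force: 0.0
rot [ 0.0004 -0.0002 -0.001 ] d [ 0.0003 -0.001   0.1454] rows 2.3271662099581807 t 3.6
sleeve [320. 235.]
bolt [236. 168.]
jar [409. 165.]
bearing [320. 133.]
```

View pics/w1.png

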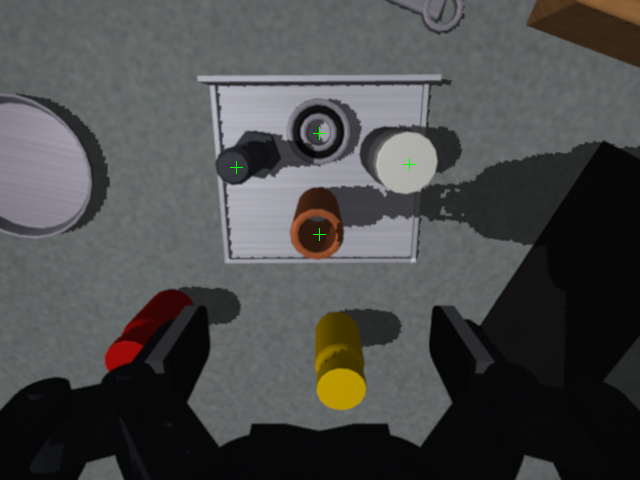

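The wrist view shows the predicted marks on the sleeve (320,235), bolt (236,168), jar (409,165) and bearing (320,133), each within about 4 px. I'll descend on the sleeve.

```bash
python3 -m jog '0 0 0 0 0 .06 1;0 0 0 0 0 .12 1;0 0 0 0 0 .145 1;0 0 0 0 0 .145 1;0 0 0 0 0 .145 1;0 0 0 0 0 .145 .3;0 0 0 0 0 .145 .3;0 0 0 0 0 .145 .3;0 0 0 0 0 .145 .3;0 0 0 0 0 .145 .3;0 0 0 0 0 .145 .3' 40; python3 d.py .593 -.278 .17 .201
```

```text
clock: 5.03
position: [0.5488, 0.0155, 0.056]
ee_rot: [0.995, 0.1, 0.0, 0.0]
ft_force: [-1.2, -0.2, 6.1]
grip_width: 0.425
grasp_force: 39.6
rot [ 0.0003 -0.0009 -0.0001] d [-0.0152  0.2965 -0.1139] rows 5.087205845359326 t 5.025
```

```bash
python3 -m jog '0 0 0 0 0 -.05 .3;0 0 0 0 0 -.115 .3;0 0 0 0 0 -.115 .3;0 0 0 0 0 -.115 .3;0 0 0 -.005 .05 -.115 .3;0 0 0 -.007 .1 -.115 .3;0 0 0 -.01 .15 -.115 .3;0 0 0 -.012 .2 -.115 .3;0 0 0 -.014 .25 -.115 .3;0 0 0 -.015 .2965 -.115 .3;0 0 0 -.015 .2965 -.115 .3;0 0 0 -.015 .2965 -.115 .3;0 0 0 -.015 .2965 -.115 .3' ; python3 d.py .593 -.278 .057 .201
```

```text
clock: 6.65
position: [0.5927, -0.2765, 0.1693]
ee_rot: [0.995, 0.101, -0.001, -0.001]
ft_force: [0.1, 0.8, -3.4]
grip_width: 0.425
grasp_force: 41.7
rot [-0.0014  0.0011  0.0017] d [1.000e-04 1.600e-03 1.123e-01] rows 1.7974562408798298 t 6.65
```

```bash
python3 -m jog '0 0 0 0 0 .05 .3;0 0 0 0 0 .09 .3;0 0 0 0 0 .105 .3;0 0 0 0 0 .111 .3;0 0 0 0 0 .113 .3;0 0 0 0 0 .113 .3;0 0 0 0 0 .113 .3'; python3 -m jog '0 0 0 0 0 0 .6;0 0 0 0 0 0 1;0 0 0 0 0 0 1;0 0 0 0 0 0 1;0 0 0 0 0 -.04 1;0 0 0 0 0 -.1 1;0 0 0 0 0 -.115 1;0 0 0 0 0 -.115 1'; python3 d.py .5845 .0762 .17 .201
```

```text
clock: 7.52
position: [0.5934, -0.2784, 0.0583]
ee_rot: [0.995, 0.1, 0.001, 0.0]
ft_force: [-0.1, -0.4, -3.5]
grip_width: 0.425
grasp_force: 41.8
clock: 8.52
position: [0.5934, -0.2784, 0.1733]
ee_rot: [0.995, 0.1, 0.001, 0.001]
ft_force: [0.1, 0.4, -1.3]
grip_width: 1.002
grasp_force: 0.0
rot [ 0.0014 -0.0016 -0.0003] d [ 0.062  -0.3492  0.0029] rows 5.675384870583045 t 8.525
```

```bash
python3 -m jog '0 0 0 .01 -.06 0 1;0 0 0 .02 -.12 0 1;0 0 0 .03 -.18 0 1;0 0 0 .04 -.24 0 1;0 0 0 .05 -.3 0 1;0 0 0 .062 -.349 0 1;0 0 0 .062 -.349 0 1;0 0 0 .062 -.349 0 1;0 0 0 .062 -.349 0 1;0 0 0 .062 -.349 0 1'; python3 d.py .5845 .0762 .06 .201
python3 - <<'E'
from h import *
for n in("scene","top"): manip.camera(n)
cv2.imwrite("pics/s1.png",manip.camera("scene"))
print(fit("sleeve",(.593,-.278),.004,("scene",)))
E
```

```text
clock: 9.78
position: [0.584, 0.0749, 0.172]
ee_rot: [0.995, 0.099, -0.0, 0.0]
ft_force: [-0.1, 0.6, 0.4]
grip_width: 1.0
grasp_force: 0.0
rot [ 0.0003  0.0005 -0.0021] d [ 0.0008 -0.0012  0.112 ] rows 1.79184862223981 t 9.775
(array([ 0.59394699, -0.27821209]), np.float64(0.05053017375532587))
```

View pics/s1.png

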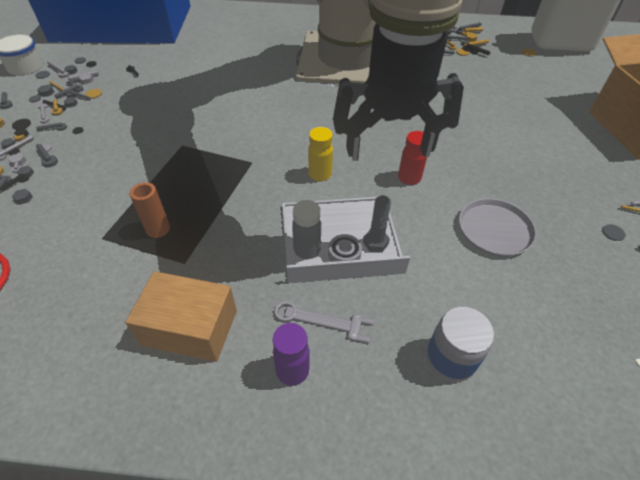

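The sleeve stands upright on the mat at (152,210). The bolt and jar are undisturbed. The bolt is next.

```bash
python3 -m jog '0 0 0 .001 -.001 .06 1;0 0 0 .001 -.001 .1 1;0 0 0 .001 -.001 .112 1;0 0 0 .001 -.001 .112 1;0 0 0 .001 -.001 .112 1;0 0 0 .001 -.001 .112 .1;0 0 0 .001 -.001 .112 .1;0 0 0 .001 -.001 .112 .1;0 0 0 .001 -.001 .112 .1;0 0 0 .001 -.001 .112 .1;0 0 0 .001 -.001 .112 .1;0 0 0 .001 -.001 .112 .1' 60;python3 d.py .515 -.2595 .18 .201
```

```text
clock: 11.48
position: [0.5849, 0.0775, 0.0607]
ee_rot: [0.995, 0.1, 0.0, 0.0]
ft_force: [-1.5, -0.1, 5.5]
grip_width: 0.264
grasp_force: 58.6
rot [ 0.0001 -0.0004 -0.0001] d [-0.1357  0.3163 -0.1194] rows 5.827959925735773 t 11.475
```

```bash
python3 -m jog '0 0 0 0 0 -.05 .1;0 0 0 0 0 -.1 .1;0 0 0 0 0 -.12 .1;0 0 0 0 0 -.12 .1;0 0 0 -.02 .05 -.12 .1;0 0 0 -.045 .105 -.12 .1;0 0 0 -.07 .16 -.12 .1;0 0 0 -.09 .21 -.12 .1;0 0 0 -.11 .26 -.12 .1;0 0 0 -.136 .316 -.12 .1;0 0 0 -.136 .316 -.12 .1;0 0 0 -.136 .316 -.12 .1;0 0 0 -.136 .316 -.12 .1;0 0 0 -.136 .316 -.12 .1'; python3 d.py .515 -.2595 .061 .201
```

```text
clock: 13.22
position: [0.5148, -0.2583, 0.1799]
ee_rot: [0.995, 0.101, -0.0, -0.0]
ft_force: [-0.2, -0.5, -4.3]
grip_width: 0.269
grasp_force: 60.5
rot [-0.0004  0.0004  0.0016] d [0.     0.0013 0.1189] rows 1.9020569326765777 t 13.225
```

```bash
python3 -m jog '0 0 0 0 0 .05 .1;0 0 0 0 0 .1 .1;0 0 0 0 0 .112 .1;0 0 0 0 0 .117 .1;0 0 0 0 0 .1195 .1;0 0 0 0 0 .1195 .1;0 0 0 0 0 .1195 .1'; python3 -m jog '0 0 0 0 0 0 .5;0 0 0 0 0 0 1;0 0 0 0 0 0 1;0 0 0 0 0 0 1;0 0 0 0 0 -.04 1;0 0 0 0 0 -.1 1;0 0 0 0 0 -.115 1;0 0 0 0 0 -.115 1'; python3 d.py .607 -.0312 .175 .201
```

```text
clock: 14.1
position: [0.5151, -0.2597, 0.0618]
ee_rot: [0.995, 0.1, 0.001, 0.0]
ft_force: [0.1, -1.1, -5.1]
grip_width: 0.266
grasp_force: 60.2
clock: 15.1
position: [0.515, -0.2596, 0.1765]
ee_rot: [0.995, 0.1, 0.001, 0.001]
ft_force: [-0.1, 0.8, 0.4]
grip_width: 1.0
grasp_force: 0.0
rot [ 0.0014 -0.0014 -0.0003] d [ 0.1357 -0.2055  0.0015] rows 3.9403509556607728 t 15.1
```

```bash
python3 -m jog '0 0 0 .03 -.05 0 1;0 0 0 .065 -.1 0 1;0 0 0 .1 -.15 0 1;0 0 0 .1355 -.205 0 1;0 0 0 .1355 -.205 0 1;0 0 0 .1355 -.205 0 1;0 0 0 .1355 -.205 0 1;0 0 0 .1355 -.205 0 1;0 0 0 .1355 -.205 0 1';python3 d.py .607 -.0312 .035 .201
python3 - <<'E'
from h import *
im=manip.camera("wrist")
for p in ((.607,-.0312,.096),(.6127,.0285,.026)):
    u=proj("wrist",[p])[0]; cv2.drawMarker(im,tuple(map(int,u)),(0,255,0),0,12)
cv2.imwrite("pics/w2.png",im); cv2.imwrite("pics/s2.png",manip.camera("scene"))
E
```

```text
clock: 16.23
position: [0.6063, -0.0324, 0.1759]
ee_rot: [0.995, 0.1, 0.0, 0.0]
ft_force: [-0.9, -0.2, 0.5]
grip_width: 0.996
grasp_force: 0.0
rot [ 0.0003 -0.0001 -0.0015] d [ 0.0009 -0.0011  0.1409] rows 2.2537191552391933 t 16.225
```

View pics/w2.png

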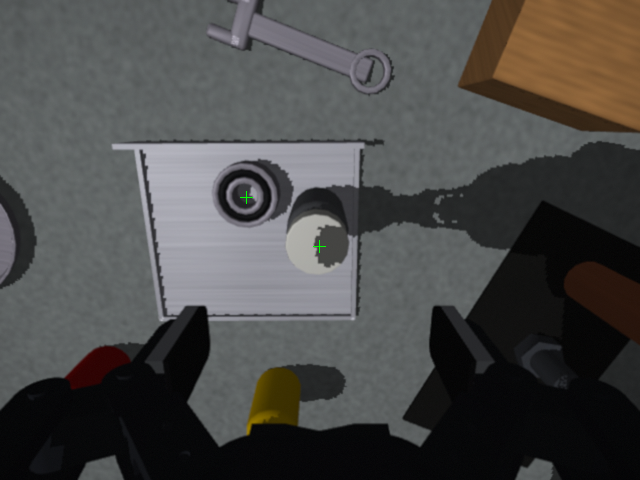

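View pics/s2.png

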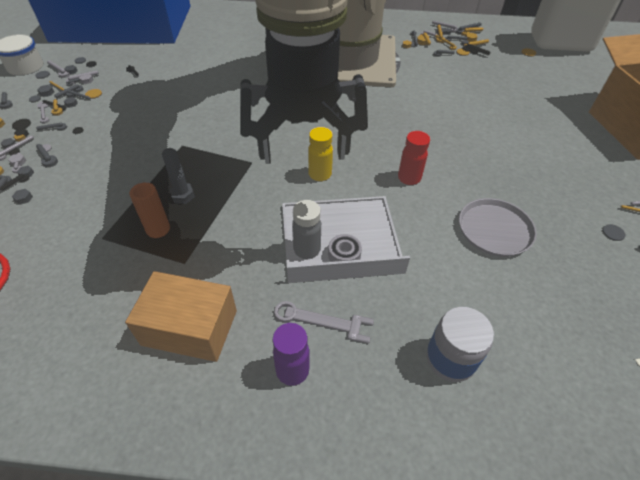

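The bolt (178,180) and sleeve (152,215) stand on the mat, and the wrist view shows the jar cap at (317,245), centred under the tool. Now the jar.

```bash
python3 -m jog '0 0 0 .001 -.001 .06 1;0 0 0 .001 -.001 .12 1;0 0 0 .001 -.001 .14 1;0 0 0 .001 -.001 .14 1;0 0 0 .001 -.001 .14 1;0 0 0 .001 -.001 .14 .3;0 0 0 .001 -.001 .14 .3;0 0 0 .001 -.001 .14 .3;0 0 0 .001 -.001 .14 .3;0 0 0 .001 -.001 .14 .3;0 0 0 .001 -.001 .14 .3' 30;python3 d.py .437 -.241 .15 .201
```

```text
clock: 17.7
position: [0.6078, -0.0305, 0.0369]
ee_rot: [0.995, 0.1, 0.001, 0.0]
ft_force: [-1.2, -0.1, 6.6]
grip_width: 0.504
grasp_force: 30.2
rot [ 0.0008 -0.0012 -0.0004] d [-0.2092  0.1723 -0.1132] rows 4.699113762193586 t 17.7
```

```bash
python3 -m jog '0 0 0 0 0 -.05 .3;0 0 0 0 0 -.1 .3;0 0 0 0 0 -.12 .3;0 0 0 0 0 -.12 .3;0 0 0 -.04 .03 -.12 .3;0 0 0 -.08 .06 -.12 .3;0 0 0 -.12 .095 -.12 .3;0 0 0 -.16 .13 -.12 .3;0 0 0 -.209 .172 -.12 .3;0 0 0 -.209 .172 -.12 .3;0 0 0 -.209 .172 -.12 .3;0 0 0 -.209 .172 -.12 .3;0 0 0 -.209 .172 -.12 .3'; python3 d.py .437 -.241 .037 .201
```

```text
clock: 19.32
position: [0.4373, -0.2395, 0.1554]
ee_rot: [0.995, 0.101, -0.0, -0.0]
ft_force: [-0.1, 0.4, -1.5]
grip_width: 0.501
grasp_force: 31.6
rot [-0.0005  0.0002  0.0019] d [-0.0006  0.0015  0.1184] rows 1.8951768085175296 t 19.325
```

```bash
python3 -m jog '0 0 0 0 0 .05 .3;0 0 0 0 0 .1 .3;0 0 0 0 0 .112 .3;0 0 0 0 0 .116 .3;0 0 0 0 0 .119 .3;0 0 0 0 0 .119 .3;0 0 0 0 0 .119 .3'; python3 -m jog '0 0 0 0 0 0 .7;0 0 0 0 0 0 1;0 0 0 0 0 0 1;0 0 0 0 0 0 1;0 0 0 0 0 -.05 1;0 0 0 0 0 -.11 1;0 0 0 0 0 -.14 1;0 0 0 0 0 -.14 1'; python3 d.py .6127 .0285 .18 .201
```

```text
clock: 20.2
position: [0.4372, -0.2409, 0.0377]
ee_rot: [0.995, 0.1, 0.001, 0.001]
ft_force: [0.4, -0.1, -1.3]
grip_width: 0.505
grasp_force: 31.6
clock: 21.2
position: [0.438, -0.2412, 0.1794]
ee_rot: [0.995, 0.1, 0.002, 0.002]
ft_force: [0.4, 0.0, -0.6]
grip_width: 1.003
grasp_force: 0.0
rot [ 0.0034 -0.0034 -0.0003] d [ 0.225  -0.2295 -0.0006] rows 5.141388042942758 t 21.2
```

```bash
python3 -m jog '.003 -.003 0 .04 -.04 0 1;.003 -.003 0 .08 -.08 0 1;.003 -.003 0 .12 -.12 0 1;.003 -.003 0 .16 -.16 0 1;.003 -.003 0 .2 -.2 0 1;.003 -.003 0 .225 -.2295 0 1;.003 -.003 0 .225 -.2295 0 1;.003 -.003 0 .225 -.2295 0 1;.003 -.003 0 .225 -.2295 0 1;.003 -.003 0 .225 -.2295 0 1'
python3 - <<'E'
from h import *
im=manip.camera("wrist")
d=manip.outline_of("wrist","bearing")
print([(q["confidence"],q["bbox"]) for q in d])
print(fit("bearing",(.6127,.0285),.004,("wrist",)))
manip.camera("scene");cv2.imwrite("pics/s3.png",manip.camera("scene"))
for n,x in dict(sleeve=(.593,-.278),bolt=(.515,-.2595),jar=(.437,-.241)).items(): print(n,fit(n,x,.004,("scene",)))
E
python3 d.py .6127 .0285 .008 .201
```

```text
clock: 22.45
position: [0.6112, 0.0281, 0.1768]
ee_rot: [0.995, 0.099, -0.002, -0.001]
ft_force: [-0.4, 0.5, 0.3]
grip_width: 0.997
grasp_force: 0.0
[(0.87, [287.6, 181.7, 352.7, 245.6])]
(array([0.61380421, 0.03078015]), np.float64(0.13133695094903508))
sleeve (array([ 0.59379722, -0.27808228]), np.float64(0.0781962873258929))
bolt (array([ 0.51564192, -0.2612608 ]), np.float64(0.11370145923781949))
jar (array([ 0.43542869, -0.24239654]), np.float64(0.11811878706874945))
rot [-0.0029  0.0029 -0.0002] d [0.0016 0.0014 0.1688] rows 2.701655045486291 t 22.85
```

View pics/s3.png

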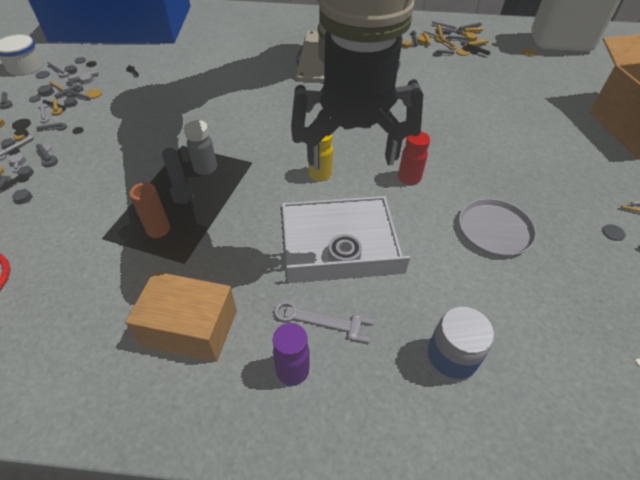

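All three stand on the mat: sleeve (152,212), bolt (180,180), jar (202,148). The bearing is alone in the tray at (345,247).

```bash
python3 -m jog '-.003 .003 0 .002 .001 .06 1;-.003 .003 0 .002 .001 .12 1;-.003 .003 0 .002 .001 .15 1;-.003 .003 0 .002 .001 .165 .9;-.003 .003 0 .002 .001 .168 .9;-.003 .003 0 .002 .001 .168 .9;-.003 .003 0 .002 .001 .168 .4;-.003 .003 0 .002 .001 .168 .4;-.003 .003 0 .002 .001 .168 .4;-.003 .003 0 .002 .001 .168 .4;-.003 .003 0 .002 .001 .168 .4;-.003 .003 0 .002 .001 .168 .4' 40;python3 d.py .5298 .2758 .12 .201
```

```text
clock: 24.35
position: [0.6139, 0.0289, 0.0105]
ee_rot: [0.995, 0.1, 0.001, 0.0]
ft_force: [-2.1, -1.0, 8.1]
grip_width: 0.59
grasp_force: 40.8
rot [ 0.0009 -0.002  -0.0003] d [-0.033  -0.2586 -0.1098] rows 4.525629327239534 t 24.35
```

```bash
python3 -m jog '0 0 0 0 0 -.04 .4;0 0 0 0 0 -.09 .4;0 0 0 0 0 -.11 .4;0 0 0 0 0 -.11 .4;0 0 0 -.006 -.05 -.11 .4;0 0 0 -.012 -.1 -.11 .4;0 0 0 -.018 -.15 -.11 .4;0 0 0 -.025 -.2 -.11 .4;0 0 0 -.033 -.2585 -.11 .4;0 0 0 -.033 -.2585 -.11 .4;0 0 0 -.033 -.2585 -.11 .4;0 0 0 -.033 -.2585 -.11 .4;0 0 0 -.033 -.2585 -.11 .4'
python3 d.py .5298 .2758 .011 .201
python3 - <<'E'
from h import *
cv2.imwrite("pics/w4.png",manip.camera("wrist")); manip.camera("scene")
cv2.imwrite("pics/s4.png",manip.camera("scene")[60:300,300:620].repeat(2,0).repeat(2,1))
print(fit("dish",(.53,.276),0,("wrist",),fill=True))
E
```

```text
clock: 25.98
position: [0.5295, 0.2745, 0.1183]
ee_rot: [0.995, 0.099, -0.0, 0.0]
ft_force: [0.2, 0.3, -2.3]
grip_width: 0.582
grasp_force: 43.0
rot [ 0.0005  0.0005 -0.0021] d [ 0.0006 -0.0013  0.1073] rows 1.717652173142097 t 25.975
(array([0.53064951, 0.27660831]), np.float64(0.023139268777183752))
```

View pics/w4.png

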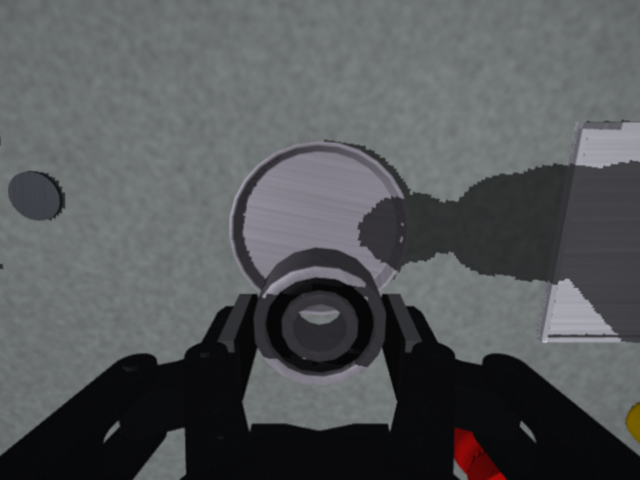

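View pics/s4.png

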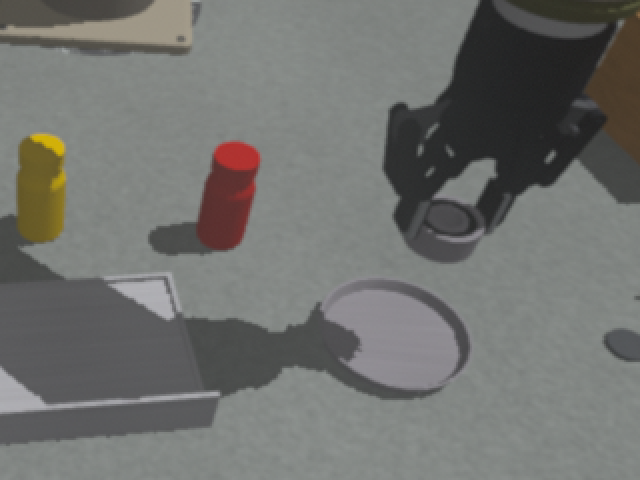

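The bearing is held level over the dish (wrist 320,325), and the refined dish centre is (0.5305, 0.2765). I'll lower it slowly.

```bash
python3 -m jog '0 0 0 .001 -.002 .04 .4;0 0 0 .001 -.002 .075 .4;0 0 0 .001 -.002 .09 .4;0 0 0 .001 -.002 .1 .4;0 0 0 .001 -.002 .104 .4;0 0 0 .001 -.002 .1065 .4;0 0 0 .001 -.002 .1065 .4;0 0 0 .001 -.002 .1065 .4';python3 d.py .5305 .2765 .0105 .201
```

```text
clock: 27.18
position: [0.53, 0.278, 0.0128]
ee_rot: [0.995, 0.1, 0.0, -0.0]
ft_force: [-0.0, -0.3, -1.6]
grip_width: 0.587
grasp_force: 43.0
rot [-0.     -0.0008 -0.0002] d [0.0002 0.0016 0.0023] rows 0.04485683983844318 t 27.175
```

```bash
python3 -m jog '0 0 0 0 .001 .001 .4;0 0 0 0 .001 .002 .4;0 0 0 0 .001 .002 .4;0 0 0 0 .001 .002 .4'; python3 d.py .5305 .2765 .0105 .201
```

```text
clock: 27.68
position: [0.53, 0.2768, 0.0105]
ee_rot: [0.995, 0.1, 0.0, 0.0]
ft_force: [-2.5, -1.8, 3.1]
grip_width: 0.586
grasp_force: 43.4
rot [ 0.0004 -0.0002 -0.0003] d [0.0004 0.0003 0.    ] rows 0.008520717048096826 t 27.675
```

```bash
python3 -m jog '0 0 0 0 0 -.0005 .65;0 0 0 0 0 -.0005 .75;0 0 0 0 0 -.0005 .75;0 0 0 0 0 -.0005 .75;0 0 0 0 0 -.02 .75;0 0 0 0 0 -.05 .75;0 0 0 0 0 -.1 1;0 0 0 0 0 -.16 1;0 0 0 0 0 -.16 1;0 0 0 0 0 -.16 1'
python3 - <<'E'
from h import *
cv2.imwrite("pics/w5.png",manip.camera("wrist")[100:460,120:520].copy())
print(fit("bearing",(.53,.276),.004,("wrist",)), fit("dish",(.53,.276),0,("wrist",)))
E
python3 d.py .437 -.241 .18 .201
```

```text
clock: 28.92
position: [0.5299, 0.2769, 0.1711]
ee_rot: [0.995, 0.1, 0.001, 0.0]
ft_force: [0.7, 0.2, -1.0]
grip_width: 1.0
grasp_force: 0.0
(array([0.52892021, 0.27753728]), np.float64(0.14981288726201925)) (array([0.52936519, 0.27513154]), np.float64(0.2102253448968927))
rot [ 0.0005  0.0018 -0.0001] d [-0.1937  0.4887 -0.0101] rows 8.412893578045948 t 29.075
```

View pics/w5.png

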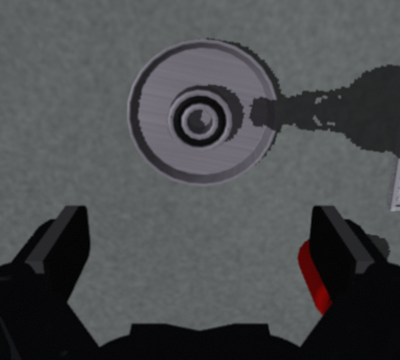

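The bearing lies flat in the dish (crop 199,119; dish outline centre about 202,112). I'll check the centring numerically.

Run:
```python
from h import *
for c in ("wrist","top"):
    manip.camera(c)
    print(c,fit("dish",(.53,.276),0,(c,),fill=True),fit("bearing",(.53,.276),.004,(c,),fill=True))
    for n in("dish","bearing"): print(manip.outline_of(c,n)[0]["bbox"],proj(c,[[.5302,.2766,.014 if n=="dish" else .026]]))
```

```text
wrist (array([0.5311407 , 0.27592625]), np.float64(0.013332427631072341)) (array([0.52989823, 0.27803967]), np.float64(0.028541665102117753))
[243.7, 139.8, 397.0, 287.2] [[320.82295782 217.27555462]]
[286.3, 185.3, 353.4, 253.4] [[320.97583249 221.11452201]]
top (array([0.53062177, 0.27627242]), np.float64(0.07482282042215627)) (array([0.52937699, 0.27510781]), np.float64(0.24181882250391784))
[134.6, 240.7, 196.8, 310.7] [[160.53749283 274.56904793]]
[143.5, 257.8, 176.9, 294.5] [[158.2957314 274.7304298]]
```

```bash
python3 -m jog '0 .002 0 -.02 .06 -.01 1;0 .002 0 -.04 .115 -.01 1;0 .002 0 -.065 .17 -.01 1;0 .002 0 -.09 .225 -.01 1;0 .002 0 -.11 .28 -.01 1;0 .002 0 -.13 .335 -.01 1;0 .002 0 -.155 .39 -.01 1;0 .002 0 -.175 .445 -.01 1;0 .002 0 -.1937 .4887 -.01 1;0 .002 0 -.1937 .4887 -.01 1;0 .002 0 -.1937 .4887 -.01 1;0 .002 0 -.1937 .4887 -.01 1;0 .002 0 -.1937 .4887 -.01 1'; python3 d.py .4373 -.241 .037 .201
```

```text
clock: 31.2
position: [0.4379, -0.2396, 0.1804]
ee_rot: [0.995, 0.101, 0.001, -0.0]
ft_force: [0.3, -0.3, 0.3]
grip_width: 1.0
grasp_force: 0.0
rot [ 0.0002 -0.0022  0.0016] d [-0.0012  0.0012  0.1434] rows 2.294899070393682 t 31.2
```

```bash
python3 -m jog '0 -.002 0 -.001 0 .06 1;0 -.002 0 -.001 0 .12 1;0 -.002 0 -.001 0 .1425 1;0 -.002 0 -.001 0 .1425 1;0 -.002 0 -.001 0 .1425 1;0 -.002 0 -.001 0 .1425 .3;0 -.002 0 -.001 0 .1425 .3;0 -.002 0 -.001 0 .1425 .3;0 -.002 0 -.001 0 .1425 .3;0 -.002 0 -.001 0 .1425 .3;0 -.002 0 -.001 0 .1425 .3' 30; python3 -m jog '0 0 0 0 0 -.05 .3;0 0 0 0 0 -.1 .3;0 0 0 0 0 -.13 .3;0 0 0 0 0 -.13 .3;0 0 0 0 0 -.13 .3'; python3 d.py .6072 -.031 .165 .201
```

```text
clock: 32.58
position: [0.4373, -0.2409, 0.0387]
ee_rot: [0.995, 0.1, 0.0, 0.0]
ft_force: [-1.6, 1.6, 7.7]
grip_width: 0.501
grasp_force: 29.9
clock: 33.2
position: [0.4362, -0.2405, 0.1668]
ee_rot: [0.995, 0.1, -0.001, -0.0]
ft_force: [-0.1, -0.8, -2.4]
grip_width: 0.504
grasp_force: 31.8
rot [-0.0007  0.001  -0.0003] d [ 0.2093 -0.1712  0.0017] rows 4.326920503076871 t 33.2
```

```bash
python3 -m jog '0 0 0 .04 -.035 0 .3;0 0 0 .08 -.07 0 .3;0 0 0 .12 -.1 0 .3;0 0 0 .16 -.13 0 .3;0 0 0 .209 -.171 0 .3;0 0 0 .209 -.171 0 .3;0 0 0 .209 -.171 0 .3;0 0 0 .209 -.171 0 .3;0 0 0 .209 -.171 0 .3;0 0 0 .209 -.171 0 .3'; python3 d.py .6072 -.031 .039 .201
```

```text
clock: 34.45
position: [0.6074, -0.0322, 0.168]
ee_rot: [0.995, 0.1, 0.0, 0.0]
ft_force: [-0.2, 0.1, -1.6]
grip_width: 0.505
grasp_force: 31.8
rot [ 0.0004 -0.0002 -0.0012] d [ 0.     -0.0013  0.129 ] rows 2.0637254479429616 t 34.45
```

```bash
python3 -m jog '0 0 0 0 0 .06 .3;0 0 0 0 0 .11 .3;0 0 0 0 0 .12 .3;0 0 0 0 0 .1255 .3;0 0 0 0 0 .1285 .3;0 0 0 0 0 .1285 .3;0 0 0 0 0 .1285 .3'; python3 -m jog '0 0 0 0 0 0 .6;0 0 0 0 0 0 .8;0 0 0 0 0 0 1;0 0 0 0 0 0 1;0 0 0 0 0 -.05 1;0 0 0 0 0 -.11 1;0 0 0 0 0 -.14 1;0 0 0 0 0 -.14 1'; python3 d.py .5151 -.2597 .18 .201
```

```text
clock: 35.33
position: [0.6081, -0.0315, 0.0403]
ee_rot: [0.995, 0.1, 0.001, 0.0]
ft_force: [0.2, 0.4, -1.9]
grip_width: 0.504
grasp_force: 31.8
clock: 36.33
position: [0.609, -0.0314, 0.1822]
ee_rot: [0.995, 0.1, 0.002, 0.001]
ft_force: [-0.1, -0.3, -0.1]
grip_width: 0.999
grasp_force: 0.0
rot [ 0.0015 -0.0047 -0.0002] d [-0.1375  0.205   0.0019] rows 3.95020604050393 t 36.325
```

```bash
python3 -m jog '.001 -.004 0 -.035 .05 0 1;.001 -.004 0 -.07 .1 0 1;.001 -.004 0 -.105 .155 0 1;.001 -.004 0 -.1375 .205 0 1;.001 -.004 0 -.1375 .205 0 1;.001 -.004 0 -.1375 .205 0 1;.001 -.004 0 -.1375 .205 0 1;.001 -.004 0 -.1375 .205 0 1;.001 -.004 0 -.1375 .205 0 1'; python3 d.py .5151 -.2597 .061 .201
python3 - <<'E'
from h import *
manip.camera("scene"); im=manip.camera("scene"); cv2.imwrite("pics/s6.png",im)
print(fit("jar",(.607,-.031),.004,("scene",)),fit("bolt",(.515,-.2597),.004,("scene",)))
E
```

```text
clock: 37.45
position: [0.514, -0.2591, 0.1793]
ee_rot: [0.995, 0.101, -0.002, -0.0]
ft_force: [0.2, -0.6, 0.7]
grip_width: 1.0
grasp_force: 0.0
rot [-0.001   0.0039  0.001 ] d [0.0014 0.0009 0.1183] rows 1.8928876220707442 t 37.45
no jar sceneTraceback (most recent call last):
  File "<stdin>", line 3, in <module>
  File "h.py", line 47, in fit
    r=minimize(cost,st,method="Nelder-Mead",options=dict(initial_simplex=S,xatol=1e-4,fatol=1e-4))
    res = _minimize_neldermead(fun, x0, args, callback, bounds=bounds,
                               **options)
    fsim[k] = func(sim[k])
              ~~~~^^^^^^^^
    fx = function(np.copy(x), *(wrapper_args + args))
  File "h.py", line 44, in cost
    return t/len(ms)
           ~^~~~~~~~
ZeroDivisionError: division by zero
```

View pics/s6.png

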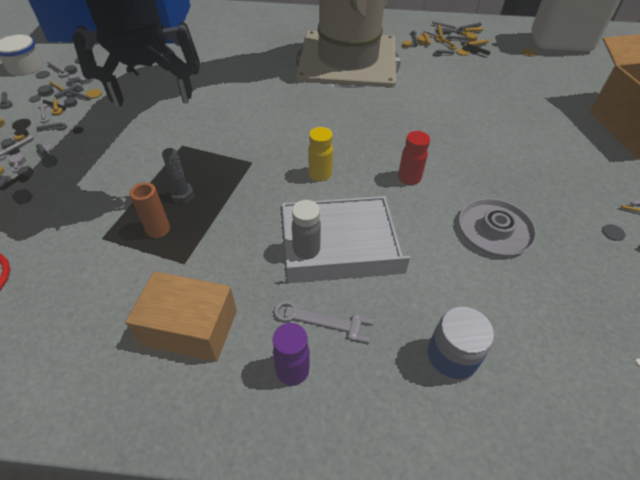

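The jar is upright at its old place (306,230), the bearing is in the dish (499,222), and the bolt (178,178) is still on the mat. Bolt next.

```bash
python3 -m jog '0 .003 0 .001 0 .06 1;0 .003 0 .001 0 .1 1;0 .003 0 .001 0 .118 1;0 .003 0 .001 0 .118 1;0 .003 0 .001 0 .118 1;0 .003 0 .001 0 .118 .1;0 .003 0 .001 0 .118 .1;0 .003 0 .001 0 .118 .1;0 .003 0 .001 0 .118 .1;0 .003 0 .001 0 .118 .1;0 .003 0 .001 0 .118 .1;0 .003 0 .001 0 .118 .1' 60; python3 -m jog '0 0 0 0 0 -.05 .1;0 0 0 0 0 -.1 .1;0 0 0 0 0 -.12 .1;0 0 0 0 0 -.12 .1;0 0 0 0 0 -.12 .1'; python3 d.py .5848 .0768 .181 .201
```

```text
clock: 39.1
position: [0.5144, -0.2598, 0.0617]
ee_rot: [0.995, 0.1, -0.0, -0.0]
ft_force: [-0.8, -0.9, 5.5]
grip_width: 0.267
grasp_force: 58.8
clock: 39.72
position: [0.5133, -0.2593, 0.1792]
ee_rot: [0.995, 0.1, -0.002, -0.001]
ft_force: [0.3, 0.4, -4.4]
grip_width: 0.269
grasp_force: 60.5
rot [-0.0029  0.0034 -0.0002] d [ 0.1371 -0.3151 -0.0013] rows 5.497398797103284 t 39.725
```

```bash
python3 -m jog '0 .002 0 .02 -.05 0 .1;0 .002 0 .04 -.1 0 .1;0 .002 0 .065 -.15 0 .1;0 .002 0 .09 -.2 0 .1;0 .002 0 .11 -.255 0 .1;0 .002 0 .137 -.315 0 .1;0 .002 0 .137 -.315 0 .1;0 .002 0 .137 -.315 0 .1;0 .002 0 .137 -.315 0 .1;0 .002 0 .137 -.315 0 .1;0 .002 0 .137 -.315 0 .1'; python3 d.py .5848 .0768 .062 .201
```

```text
clock: 41.1
position: [0.5858, 0.0756, 0.1815]
ee_rot: [0.995, 0.1, 0.001, -0.0]
ft_force: [-1.5, 0.3, -5.1]
grip_width: 0.264
grasp_force: 60.7
rot [-0.0007 -0.0011 -0.0014] d [-0.0008 -0.0013  0.1195] rows 1.9122467039143038 t 41.1
```

```bash
python3 -m jog '0 0 0 -.001 -.001 .06 .1;0 0 0 -.001 -.001 .1 .1;0 0 0 -.001 -.001 .112 .1;0 0 0 -.001 -.001 .117 .1;0 0 0 -.001 -.001 .12 .1;0 0 0 -.001 -.001 .12 .1;0 0 0 -.001 -.001 .12 .1'; python3 -m jog '0 0 0 0 0 0 .4;0 0 0 0 0 0 .7;0 0 0 0 0 0 .9;0 0 0 0 0 0 .9;0 0 0 0 0 -.05 1;0 0 0 0 0 -.11 1;0 0 0 0 0 -.12 1;0 0 0 0 0 -.12 1'; python3 d.py .593 -.278 .18 .201
```

```text
clock: 41.98
position: [0.5852, 0.0773, 0.0623]
ee_rot: [0.995, 0.1, 0.001, -0.0]
ft_force: [0.5, 0.1, -4.9]
grip_width: 0.265
grasp_force: 60.6
clock: 42.98
position: [0.5848, 0.0771, 0.1818]
ee_rot: [0.995, 0.1, 0.001, -0.0]
ft_force: [-0.1, 0.0, -1.3]
grip_width: 1.0
grasp_force: 0.0
rot [-0.0006 -0.0022 -0.0004] d [-0.0628  0.3496  0.0015] rows 5.682939149722942 t 42.975
```

```bash
python3 -m jog '0 -.001 0 -.01 .06 0 1;0 -.001 0 -.02 .12 0 1;0 -.001 0 -.03 .18 0 1;0 -.001 0 -.04 .24 0 1;0 -.001 0 -.05 .3 0 1;0 -.001 0 -.0625 .35 0 1;0 -.001 0 -.0625 .35 0 1;0 -.001 0 -.0625 .35 0 1;0 -.001 0 -.0625 .35 0 1;0 -.001 0 -.0625 .35 0 1'; python3 d.py .5934 -.2784 .057 .201
```

```text
clock: 44.22
position: [0.5934, -0.277, 0.181]
ee_rot: [0.995, 0.101, -0.0, -0.001]
ft_force: [-0.4, 0.2, -0.7]
grip_width: 1.002
grasp_force: 0.0
rot [-0.0012 -0.      0.0017] d [-0.0003  0.0016  0.124 ] rows 1.9844951928163015 t 44.225
```

```bash
python3 -m jog '0 0 0 0 0 .06 1;0 0 0 0 0 .11 1;0 0 0 0 0 .124 1;0 0 0 0 0 .124 1;0 0 0 0 0 .124 1;0 0 0 0 0 .124 .3;0 0 0 0 0 .124 .3;0 0 0 0 0 .124 .3;0 0 0 0 0 .124 .3;0 0 0 0 0 .124 .3;0 0 0 0 0 .124 .3' 40; python3 -m jog '0 0 0 0 0 -.05 .3;0 0 0 0 0 -.1 .3;0 0 0 0 0 -.125 .3;0 0 0 0 0 -.125 .3;0 0 0 0 0 -.125 .3'; python3 d.py .5487 .0156 .18 .201
python3 - <<'E'
from h import *
manip.camera("scene"); im=manip.camera("scene"); cv2.imwrite("pics/s7.png",im)
E
```

```text
clock: 45.6
position: [0.5934, -0.2783, 0.0578]
ee_rot: [0.995, 0.1, 0.0, -0.0]
ft_force: [-1.4, 0.3, 5.8]
grip_width: 0.425
grasp_force: 40.0
clock: 46.22
position: [0.5922, -0.278, 0.1799]
ee_rot: [0.995, 0.1, -0.001, -0.001]
ft_force: [-0.8, -0.3, -3.5]
grip_width: 0.425
grasp_force: 41.6
rot [-0.0026  0.0024 -0.0002] d [ 0.016  -0.2964  0.0006] rows 4.749595160654235 t 46.225
```

View pics/s7.png

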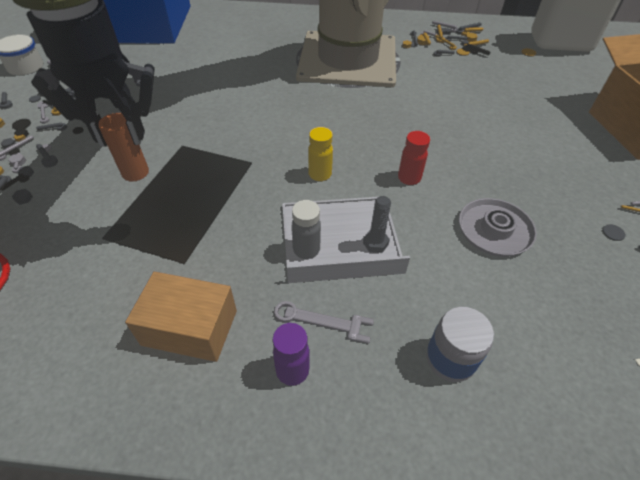

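The bolt is back upright at (378,225), and the sleeve is held vertical. Last, the sleeve.

```bash
python3 -m jog '0 .001 0 .003 -.05 0 .3;0 .001 0 .006 -.1 0 .3;0 .001 0 .009 -.15 0 .3;0 .001 0 .012 -.2 0 .3;0 .001 0 .014 -.25 0 .3;0 .001 0 .016 -.2965 0 .3;0 .001 0 .016 -.2965 0 .3;0 .001 0 .016 -.2965 0 .3;0 .001 0 .016 -.2965 0 .3;0 .001 0 .016 -.2965 0 .3'; python3 d.py .5487 .0156 .058 .201
```

```text
clock: 47.58
position: [0.5497, 0.0144, 0.1821]
ee_rot: [0.995, 0.099, 0.0, -0.001]
ft_force: [0.0, -0.5, -4.1]
grip_width: 0.425
grasp_force: 41.9
rot [-0.001  -0.0006 -0.0018] d [-0.0008 -0.0012  0.1241] rows 1.9850429237106177 t 47.575
```

```bash
python3 -m jog '0 0 0 -.001 0 .06 .3;0 0 0 -.001 0 .1 .3;0 0 0 -.001 0 .115 .3;0 0 0 -.001 0 .121 .3;0 0 0 -.001 0 .124 .3;0 0 0 -.001 0 .1245 .3;0 0 0 -.001 0 .1245 .3'; python3 -m jog '0 0 0 0 0 0 .5;0 0 0 0 0 0 .8;0 0 0 0 0 0 1;0 0 0 0 0 0 1;0 0 0 0 0 -.05 1;0 0 0 0 0 -.11 1;0 0 0 0 0 -.16 1;0 0 0 0 0 -.16 1;0 0 0 -.04 .04 -.16 1;0 0 0 -.08 .08 -.16 1;0 0 0 -.1 .13 -.16 1;0 0 0 -.1 .18 -.16 1;0 0 0 -.1 .18 -.16 1;0 0 0 -.1 .18 -.16 1'
python3 - <<'E'
from h import *
for c in("top","scene"): manip.camera(c)
cv2.imwrite("pics/s8.png",manip.camera("scene"))
for n,x in dict(sleeve=(.5485,.0158),bolt=(.5845,.0762),jar=(.607,-.031)).items():
    try: print(n,fit(n,x,.004,("scene",)))
    except ZeroDivisionError: pass
E
```

```text
clock: 48.45
position: [0.5493, 0.0153, 0.0587]
ee_rot: [0.995, 0.1, 0.001, -0.0]
ft_force: [0.2, 1.2, -2.8]
grip_width: 0.424
grasp_force: 41.8
clock: 50.2
position: [0.4863, -0.1805, 0.2166]
ee_rot: [0.995, 0.1, -0.0, -0.001]
ft_force: [-0.1, 0.3, -1.0]
grip_width: 1.004
grasp_force: 0.0
sleeve (array([0.54937123, 0.01465436]), np.float64(0.08584532126641486))
bolt (array([0.58654266, 0.07669786]), np.float64(0.06732995998648794))
jar (array([ 0.60635678, -0.03270658]), np.float64(0.13694806816697558))
```

View pics/s8.png

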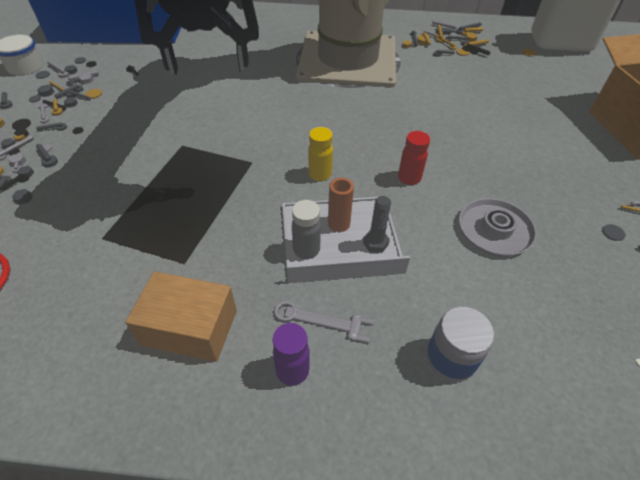

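The sleeve (340,205), bolt (378,225) and jar (306,230) are all upright where they first stood. The bearing is in the dish at (499,222), and the arm is clear.

```bash
python3 -c "
from workcell import manip
print(manip.hand_in())"
```

```text
the job is handed in; nothing more can be done
None
```

The job is handed in: the bearing lies flat within about 2–3 mm of the dish centre, and the bolt, sleeve and jar are back upright within about 2 mm of where they stood, done in the order asked at about 50 s on the clock.

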